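# Slide the brass blank out over the end of the filing ledge

### The arm

A 7-joint arm with a two-finger parallel gripper is mounted at the origin on the work surface. World frame = base frame: x ahead of the robot, y to its left, z up, the work surface at z = 0. Lengths are in m, angles in rad, forces in N, time in s.
With the tool pointing down it reaches from about 0.425 to 1.025 m from the base axis. Payload 9.4 kg.
Tool frame: the origin (TCP) lies at the very end of the fingers, on their centre line; the grasp point (between the pads) lies 19 mm behind it (pinch_z is the distance from the TCP to the grasp point, in m); z points along the fingers, y is the direction in which the jaws open and shut (so a half turn about z gives the same grasp; the last joint's range is limited). The gripper opens to 85 mm and grips with 20 to 120 N. Pads are 22 mm wide; open, the fingers measure 114 mm over their backs; the gripper's body (76 mm by 85 mm) begins 54 mm behind the grasp point. The pads swing forward as they close: fully open they stand 13 mm farther back than shut.
Start: joints at [-1.403, 0.599, -0.003, 1.599, 0.002, 0.943, -0.08], TCP at [0.176, 0.703, 0.231] pointing down, gripper open.
Joint ranges: [-2.57, 2.57], [-0.35, 1.97], [-1.29, 1.29], [0.11, 2.56], [-1.05, 4.19], [0.11, 1.86], [-2.63, 2.63]. Speed limits (rad/s): [2.22, 2.22, 3.01, 3.01, 3.14, 3.14, 3.14].

### API

Orientations are given as [roll, pitch, yaw] about the fixed x, y, z axes, in that order (R = Rz(yaw) Ry(pitch) Rx(roll)).
In Python, from rig import * gives the robot as it stands. The module is installed in compiled form; this text tells all that it offers.
- The arm moves only by the tool play_rows, never from a script. Its argument "steps" is a list of rows, each a list of 3 entries, a list of its own where there are three numbers: the shift along the world's x, y, z in cm, then the turn, a rotation vector about the world's x, y, z in rad, then the opening in per cent of the stroke, from 0 (shut) to 100 (fully open). A call has 1 to 5 rows; each row is the pose to reach, as a shift and turn from the pose commanded when the call began; what a row does not reach only later rows make up. A row lasts 1/10 s, in which the tool goes at most 50 mm and 8.59 degrees, less where a joint would pass 70% of its speed; a pose out of reach is approached as far as the arm can. A call with a gripper value outside its range is refused whole. The fingers move at their own pace and stop on an object; "force" is the grip in N (left out, the last holds). Time passes only in rows, so rows that repeat a pose let the fingers close. It gives the time, the measured TCP pose, the force and the opening at its end, in the units of the state.
- read_state(): the state, without advancing time (a new reading comes with each control period).
- get_image(name): name is "scene" or "top" or "wrist"; returns a dict with "color" (480x640x3 uint8, red, green, blue), "range_z" (480x640 float32, m along the optical axis (not along the pixel's ray), 0 where there is no reading), "mtx" (3x3 intrinsics, pixels), "rvec" (rotation vector, rad) and "tvec" (3), from world to camera coordinates, as OpenCV has them. Camera axes: x right, y down, z forward; pixel columns grow to the right and rows downward; lengths in m; the calibration is good to about 2 mm. The wrist camera is an equidistant fisheye: a pixel r from the principal point sees the ray r / f radians off the axis. A picture is of the moment at which its call begins.
- close_job(): hands the job in, once; it reports no verdict.
Trained networks look in the newest picture that a camera, given by its name, has taken for a name from the list of things; names that differ only in an ending like _2 or _b are one class to them, and where a whole thing is asked for, a point or a joint stands for the part that bears it (a point fixed in the world has none). Each returns a list of dicts, best first, with "p" (0 to 1); they miss things now and then, are a little off and sometimes report something else, mostly with a low value. They report only what shows in the picture. A call takes as long as a camera call. They do not tell look-alikes from the thing itself.
- spot_in(name, camera): "box" ([left, top, right, bottom] in pixels, round what is visible of it).
- landmark_of(name, camera): "uv" ([column, row] in pixels: a listed point, or the origin of a listed thing).
The state is a dict: "time": time; "joint_positions": joint angles; "qd": joint speeds; "joint_torque": joint torques, N m; "eef_pos": TCP position; "orientation": TCP orientation; "wrist_force": force on the tool from outside, world axes, zero at the start; "moment": the same for the moment, N m; "grip_width": finger opening in m.
Only numpy, scipy, OpenCV 4.12 (cv2) and the standard library are available. Lean on these libraries where they do the work, as an engineer would, in place of code of your own. Each camera call takes 0.05 s, during which the arm holds its last target.

### The job

With the fingertips only, push the brass blank flush against the aluminium fence and slide it along the ledge, away from the copper square, until the whole blue band at its leading end hangs just past the ledge's end, ready to be filed. Keep the blank flat on the ledge: do not pick it up, tip it or let it fall off. Leave the copper square and everything else where it is, and finish with the blank lying square along the fence and the hand clear of it.

Things in the scene. Friction and masses are not known exactly. Their poses are not given: they have to be found in the camera images.
- ledge: Fixed filing ledge: dark wooden slab 130 mm deep (its x), 400 mm long (its y), top face 60 mm above the bench, 22 mm thick, on a narrower riser. Origin: centre of the underside, at bench level, z up. Both ends (y = -200 and +200 mm) are free and open. Along its whole far (+x) side runs an aluminium fence, 12 mm thick, 12 mm above the top face; its inner face is at x = +53 mm.
- blank: Brass blank: loose flat plate 60 (its x) x 100 (its y) x 6 mm, about 0.3 kg, flat on the left or right half of the ledge, a little askew, off the fence, its y roughly along the ledge's. The last 25 mm at each end of its length is painted blue, the middle 50 mm is bare brass. Origin: centre of the underside. It slides with ordinary friction, and tips off if over half of it overhangs.
- copper_square: Copper plate, 60 x 60 x 6 mm, loose, lying flat on the other half of the ledge; to be left alone. Origin: centre of the underside.
- bench_block: Bystander, loose on the bench, to be left alone: dark steel bench block, 90 x 90 x 45 mm. Origin: on its underside.
- dapping_block: Bystander, loose on the bench, to be left alone: dark steel dapping block with a row of round dimples on top, 50 x 200 x 45 mm, long axis y. Origin: on its underside.
- file: Bystander, loose on the bench, to be left alone: hand file lying flat, about 270 mm long along its x, wooden handle to -x, 24 mm wide, 20 mm high. Origin: on its underside.
- mallet: Bystander, loose on the bench, to be left alone: mallet lying flat, about 245 mm long along its x, black rubber head 50 x 90 x 50 mm at the +x end. Origin: on its underside.
- scriber: Bystander, loose on the bench, to be left alone: scriber with red plastic handle lying on the bench, 160 mm long along its x, 16 mm wide, 14 mm high. Origin: on its underside.
- jar: Bystander, loose on the bench, to be left alone: small round lidded jar, 60 mm across, 75 mm tall. Origin: on its underside.
Not all that is in view belongs to the job. There is more than one size of the blank; the job needs the middle-sized.

How it is judged:
By the outcome, as a careful person would: the job done as asked, in the order asked, and still so for the second after the job is handed in, with the robot touching nothing.
It also fails if it takes over 64 s, if anything falls off the work surface, if the arm or the gripper's body presses on something with over 40 N, if the wrist force passes 120 N, or if a joint passes its speed limit or range.

## Working session

There is one attempt and no reset: what is moved stays moved. The work goes in short steps, Python scripts to look and compute and a tool call to move; the robot and the scene stay as the last step left them, time stands still between calls to the robot, and variables do not carry over. Pictures are saved under pics/ and viewed, and the job is handed in when it is done.

Besides the shell and the picture viewer there is one more tool, called by a JSON object that holds its "api" and its "payload", one argument or row to a line. play_rows: Moves the arm, as the interface text tells. Its arguments: {"type":"object","properties":{"steps":{"type":"array","items":{"type":"array"}},"force":{"type":"number"}},"required":["steps"]}

```bash
mkdir -p pics; cat > h.py <<'E'
from rig import *
import numpy as np, cv2
def save(n,im): cv2.imwrite('pics/'+n+'.png',im['color'][:,:,::-1])
def world(im,uv,z=None):
    R=cv2.Rodrigues(np.array(im['rvec'],float))[0];t=np.array(im['tvec'],float).ravel();K=np.array(im['mtx'])
    r=np.linalg.inv(K)@np.array([uv[0],uv[1],1.]);C=-R.T@t;d=R.T@r
    if z is None: return C+d*im['range_z'][int(round(uv[1])),int(round(uv[0]))]
    return C+d*(z-C[2])/d[2]
E
python3 - <<'E'
from h import *
for c in ['scene','top']:
    im=get_image(c);save(c+'0',im);np.savez(c+'0.npz',**im)
    for n in ['ledge','blank','copper_square']:
        print(c,n,[(d['p'],d['box']) for d in spot_in(n,c)],[(d['p'],d['uv']) for d in landmark_of(n,c)])
print(read_state())
E
```

```text
scene ledge [(0.91, [267.3, 199.7, 383.4, 296.1])] [(0.93, [322.3, 255.6])]
scene blank [(0.97, [278.1, 186.1, 322.7, 204.9]), (0.8, [285.0, 208.9, 314.0, 230.9]), (0.67, [331.2, 217.4, 353.5, 224.3]), (0.49, [268.7, 199.4, 384.2, 296.3]), (0.32, [351.3, 333.4, 372.6, 376.8])] [(0.83, [297.6, 195.8]), (0.62, [301.1, 220.4])]
scene copper_square [(0.78, [327.7, 252.9, 358.8, 269.9])] [(0.93, [345.9, 259.7])]
top ledge [(0.84, [243.2, 219.2, 402.5, 288.7])] [(0.85, [321.6, 256.6])]
top blank [(0.89, [353.0, 294.1, 377.3, 326.1]), (0.69, [347.8, 235.3, 387.7, 264.0]), (0.64, [409.9, 256.8, 467.5, 314.3]), (0.57, [168.5, 203.7, 192.5, 232.5])] [(0.88, [366.8, 247.6]), (0.82, [436.4, 286.0]), (0.61, [362.2, 302.6])]
top copper_square [(0.9, [267.9, 245.0, 292.7, 266.8])] [(0.82, [280.4, 256.2])]
{'time': 0.7, 'joint_positions': array([-1.4026931 ,  0.59926898, -0.00249095,  1.59936469,  0.00181311,
        0.94291272, -0.07976993]), 'qd': array([-0.00102315,  0.00178291, -0.00094679,  0.00050824, -0.0007929 ,
        0.00125613,  0.00098108]), 'joint_torque': array([-2.10738399e-03, -7.75980091e+01,  1.56236026e+00, -2.58331132e+01,
        1.23491461e-02,  1.93305415e-03, -9.54028707e-06]), 'eef_pos': array([0.1757337 , 0.70339807, 0.23130993]), 'orientation': array([3.14153941e+00, 5.83007844e-05, 2.89684141e+00]), 'wrist_force': array([-0.26402079,  0.67336855, -0.88611211]), 'moment': array([-0.00596452, -0.0199159 ,  0.02974664]), 'grip_width': 0.08528243649121198}
```

View pics/scene0.png

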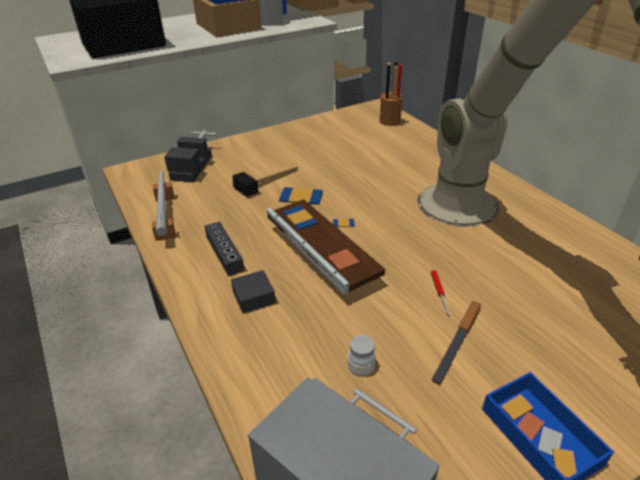

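View pics/top0.png

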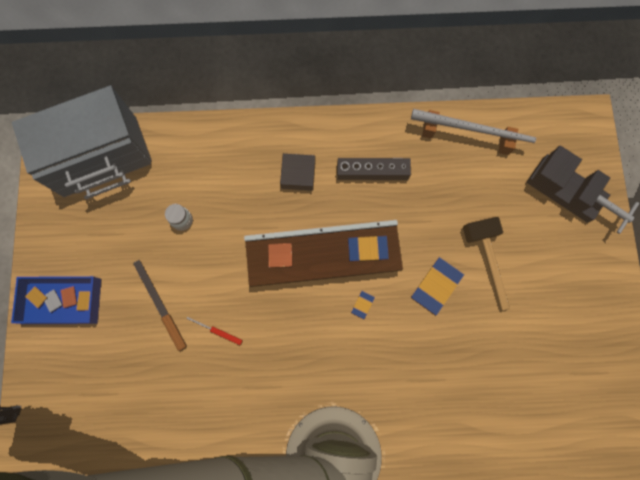

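```bash
python3 - <<'E'
import cv2
a=cv2.imread('pics/top0.png')[190:340,150:480]
cv2.imwrite('pics/topc.png',cv2.resize(a,None,fx=2.4,fy=2.4,interpolation=cv2.INTER_CUBIC))
E
```

```text
(no output)
```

View pics/topc.png

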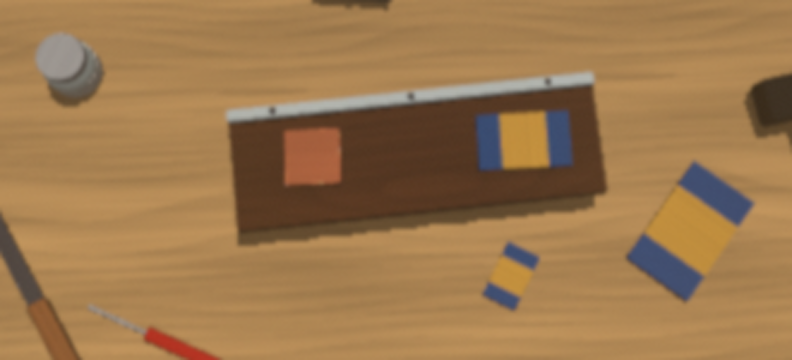

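```bash
cat >> h.py <<'E'
def pmap(im):
    R=cv2.Rodrigues(np.array(im['rvec'],float))[0];t=np.array(im['tvec'],float).ravel();K=np.array(im['mtx'])
    v,u=np.mgrid[:480,:640];r=np.stack([u,v,np.ones_like(u)],-1)@np.linalg.inv(K).T
    z=im['range_z'];return (r*z[...,None]-t)@R
def rect(mask,im,z):
    cs,_=cv2.findContours(mask.astype(np.uint8),cv2.RETR_EXTERNAL,cv2.CHAIN_APPROX_NONE)
    c=max(cs,key=cv2.contourArea)[:,0,:]
    w=np.array([world(im,p,z)[:2] for p in c]).astype(np.float32)
    return cv2.minAreaRect(w*1000)
E
python3 - <<'E'
from h import *
im=dict(np.load('top0.npz'));P=pmap(im)
print('cam',world(im,(320,240),5)[:3],im['mtx'][0,0])
C=-cv2.Rodrigues(im['rvec'])[0].T@im['tvec'].ravel();print(C)
hsv=cv2.cvtColor(im['color'],cv2.COLOR_RGB2HSV)
sub=np.zeros((480,640),bool);sub[210:295,240:410]=1
for n,p in dict(led=(320,265),fen=(320,231),blank=(368,248),cop=(280,255),bench=(320,330)).items(): print(n,world(im,p),im['color'][p[1],p[0]],hsv[p[1],p[0]])
m=sub&(P[...,2]>.04); print('ledge all',rect(m,im,.062))
m=sub&(P[...,2]>.0675);print('fence',m.sum(),rect(m,im,.072))
b=(hsv[...,0]>105)&(hsv[...,0]<130)&(hsv[...,1]>90)&sub
y=(hsv[...,0]>10)&(hsv[...,0]<25)&(hsv[...,2]>140)&(hsv[...,1]>150)&sub&(P[...,2]>.05)
print(b.sum(),y.sum());m=cv2.morphologyEx((b|y).astype(np.uint8),cv2.MORPH_CLOSE,np.ones((3,3)))
print('blank',rect(m,im,.066),'yel',rect(y,im,.066))
E
```

```text
cam [-0.52586142  0.04550533  5.        ] 504.5075084038061
[0.26346559 0.02064224 1.3481202 ]
led [0.47557202 0.01465317 0.06148751] [89 57 35] [ 12 155  89]
fen [0.56300433 0.01095656 0.07277669] [133 133 129] [ 30   8 133]
blank [ 0.51316173 -0.11092086  0.07092536] [192 142  61] [ 19 174 192]
cop [0.50494739 0.11671138 0.0681077 ] [169  98  63] [ 10 160 169]
bench [ 0.31261843  0.02164615 -0.00515415] [181 139  87] [ 17 132 181]
ledge all ((506.7018127441406, 4.2966461181640625), (138.50733947753906, 402.7665100097656), 4.171539306640625)
fence 1140 ((565.6458740234375, 8.870223999023438), (15.485904693603516, 399.6640319824219), 3.8180344104766846)
326 411
blank ((514.4189453125, -110.91807556152344), (60.5690803527832, 96.41506958007812), 1.2265352010726929) yel ((514.5077514648438, -110.88175201416016), (60.59325408935547, 45.453975677490234), 0.9529698491096497)
```

{"api": "play_rows", "payload": {
  "steps": [
    [[3,-3.8,0],[0,0,0.06],0],
    [[6,-7.6,0],[0,0,0.12],0],
    [[9,-11.4,0],[0,0,0.18],0],
    [[12,-15.2,0],[0,0,0.24],0],
    [[15,-19,0],[0,0,0.31],0]
  ]
}}

```text
time: 1.2
eef_pos: [0.3267, 0.5118, 0.2315]
orientation: [3.141, 0.0, -3.074]
wrist_force: [1.7, 0.2, -0.4]
grip_width: 0.0121
```

{"api": "play_rows", "payload": {
  "steps": [
    [[2.5,-4,0],[0,0,0],0],
    [[5,-8,0],[0,0,0],0],
    [[7.5,-12.2,0],[0,0,0],0],
    [[9,-16.8,0],[0,0,0],0],
    [[10,-21.5,0],[0,0,0],0]
  ]
}}

```text
time: 1.7
eef_pos: [0.4269, 0.2966, 0.2314]
orientation: [3.141, 0.001, -3.077]
wrist_force: [1.2, 0.2, 1.0]
grip_width: 0.0002
```

{"api": "play_rows", "payload": {
  "steps": [
    [[0,-4.8,0],[0,0,0],0],
    [[0,-9.6,0],[0,0,0],0],
    [[0,-14.4,0],[0,0,0],0],
    [[0,-19.2,0],[0,0,0],0],
    [[0,-24,0],[0,0,0],0]
  ]
}}

```text
time: 2.2
eef_pos: [0.4256, 0.0566, 0.2317]
orientation: [3.141, 0.001, -3.076]
wrist_force: [1.1, 0.1, -0.3]
grip_width: 0.0003
```

{"api": "play_rows", "payload": {
  "steps": [
    [[0,-4,0],[0,0,0],0],
    [[0,-8,0],[0,0,0],0],
    [[0,-12,0],[0,0,0],0],
    [[0,-15,0],[0,0,0],0],
    [[0,-15,0],[0,0,0],0]
  ]
}}

```text
time: 2.7
eef_pos: [0.4255, -0.0954, 0.2316]
orientation: [-3.14, 0.001, -3.082]
wrist_force: [0.4, -0.0, -1.0]
grip_width: -0.0003
```

```bash
python3 - <<'E'
from h import *
im=get_image('wrist');save('w1',im);np.savez('w1.npz',**im)
s=read_state();print(s['eef_pos'],s['orientation'],s['joint_positions'].round(3),im['mtx'])
E
```

```text
[ 0.42566553 -0.09333698  0.23147458] [-3.14118082e+00  6.21889075e-04 -3.08044110e+00] [ 0.069  0.255  0.02   2.235 -0.008  0.651  1.727] [[371.64829954   0.         319.53041855]
 [  0.         371.64829954 235.98649765]
 [  0.           0.           1.        ]]
```

View pics/w1.png

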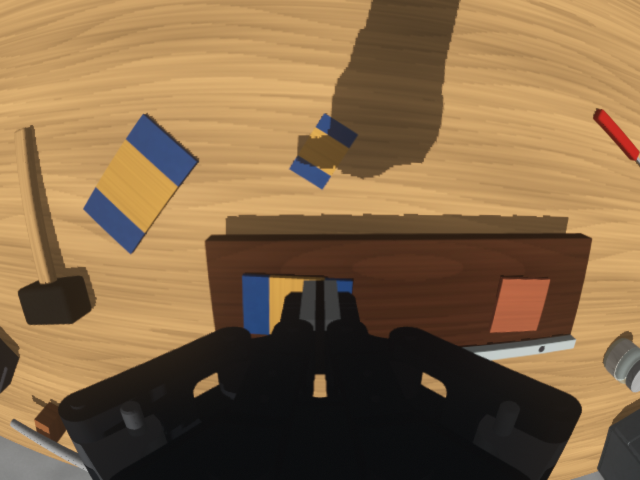

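```bash
python3 - <<'E'
import cv2
a=cv2.imread('pics/w1.png')[205:365,195:405]
cv2.imwrite('pics/w1c.png',cv2.resize(a,None,fx=3.7,fy=3.7,interpolation=cv2.INTER_CUBIC))
a=cv2.imread('pics/w1.png')[205:365,405:615]
cv2.imwrite('pics/w1d.png',cv2.resize(a,None,fx=3.7,fy=3.7,interpolation=cv2.INTER_CUBIC))
E
```

```text
(no output)
```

View pics/w1c.png

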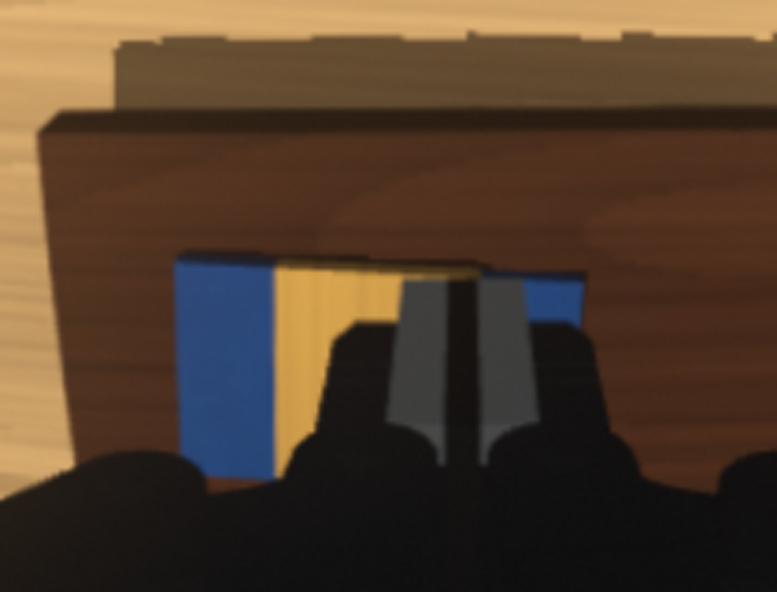

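View pics/w1d.png

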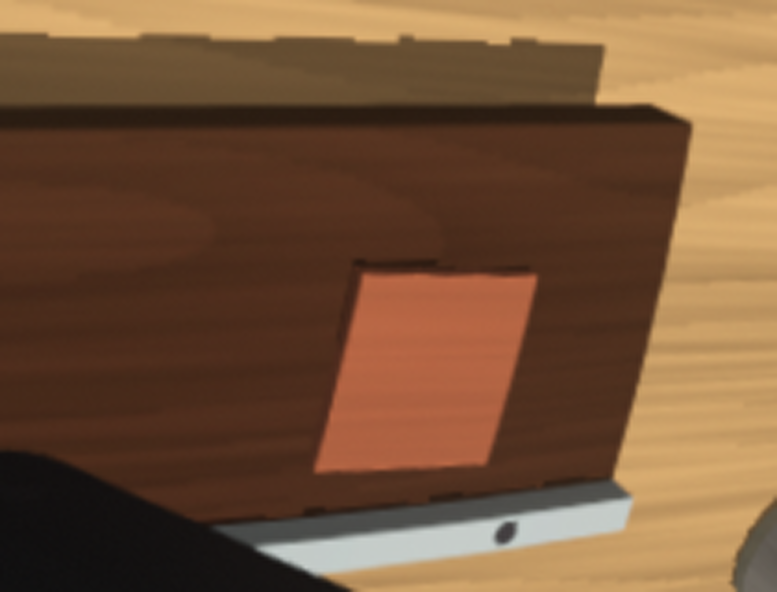

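```bash
cat >> h.py <<'E'
def fish(im,uv,z):
    K=im['mtx'];R=cv2.Rodrigues(np.array(im['rvec'],float))[0];t=np.array(im['tvec'],float).ravel()
    d=np.array([uv[0]-K[0,2],uv[1]-K[1,2]])/K[0,0];th=np.linalg.norm(d)
    r=np.array([*(d/th*np.sin(th)),np.cos(th)]);C=-R.T@t;w=R.T@r
    return (C+w*(z-C[2])/w[2])*1000
E
python3 - <<'E'
from h import *
im=dict(np.load('w1.npz'))
L={n:fish(im,p,.060) for n,p in dict(Ln=(205.5,240.7),Le=(215.5,329.9),Lp=(592,238.5),Lpf=(570.7,334.7)).items()}
B={n:fish(im,p,.066) for n,p in dict(Bn=(242.3,275.8),Bp=(352.8,279.1),Bf=(244.5,333.6),blue=(269.3,276.6)).items()}
for n,p in {**L,**B}.items(): print(n,p.round(1))
d=L['Lp']-L['Ln'];print('len',np.linalg.norm(d),'yaw',np.arctan2(-d[0],d[1]))
e=L['Le']-L['Ln'];print('yaw from -y end',np.arctan2(e[1],e[0]));e=L['Lpf']-L['Lp'];print(np.linalg.norm(e),np.arctan2(e[1],e[0]))
d2=B['Bp']-B['Bn'];print('blank',np.linalg.norm(d2),np.arctan2(-d2[0],d2[1]),np.linalg.norm(B['Bf']-B['Bn']))
yaw=np.arctan2(-d[0],d[1]);R=np.array([[np.cos(yaw),np.sin(yaw)],[-np.sin(yaw),np.cos(yaw)]])
mid=(L['Lp']+L['Ln'])[:2]/2; o=mid+R.T@[65,0];print('origin',o)
for n,p in B.items(): print(n,(R@(p[:2]-o)).round(1))
E
```

```text
Ln [ 457.3 -196.4   60. ]
Le [ 549.7 -190.9   60. ]
Lp [432.3 200.3  60. ]
Lpf [549.9 209.3  60. ]
Bn [ 486.4 -160.8   66. ]
Bp [483.3 -61.2  66. ]
Bf [ 547.1 -160.    66. ]
blue [ 485.4 -136.    66. ]
len 397.52876719481236 yaw 0.06288946585818467
yaw from -y end 0.060116836334098575
117.96500297511515 0.07592532077561885
blank 99.62688343190378 0.03147388666961798 60.69619326192113
origin [509.62975259   6.02620114]
Bn [ -33.6 -165. ]
Bp [-30.5 -65.5]
Bf [  27. -168.]
blue [ -33.1 -140.3]
```

{"api": "play_rows", "payload": {
  "steps": [
    [[3,-2,-3],[0,0,0],0],
    [[3,-2,-7],[0,0,0],0],
    [[3,-2,-11],[0,0,0],0],
    [[3,-2,-14.5],[0,0,0],0],
    [[3,-2,-15.5],[0,0,0],0]
  ]
}}

```text
time: 3.25
eef_pos: [0.4547, -0.11, 0.0736]
orientation: [3.14, -0.004, -3.074]
wrist_force: [-0.1, -0.6, 0.8]
grip_width: 0.0001
```

{"api": "play_rows", "payload": {
  "steps": [
    [[0,0,0],[0,0,0],0],
    [[0,0,0],[0,0,0],0]
  ]
}}

```text
time: 3.45
eef_pos: [0.4563, -0.1112, 0.0773]
orientation: [-3.142, 0.001, -3.076]
wrist_force: [0.3, 0.2, 0.8]
grip_width: 0.0005
```

{"api": "play_rows", "payload": {
  "steps": [
    [[0,0,-0.5],[0,0,0],0],
    [[0,0,-1],[0,0,0],0],
    [[0,0,-1.3],[0,0,0],0],
    [[0,0,-1.45],[0,0,0],0],
    [[0,0,-1.45],[0,0,0],0]
  ]
}}

```text
time: 3.95
eef_pos: [0.4556, -0.1116, 0.0617]
orientation: [3.142, -0.0, -3.076]
wrist_force: [0.6, 0.3, -0.1]
grip_width: 0.0003
```

```bash
python3 - <<'E'
from h import *
im=get_image('wrist');save('w2',im);np.savez('w2.npz',**im)
s=read_state();print(s['eef_pos'],s['wrist_force'])
E
```

```text
[ 0.45566126 -0.11166679  0.06174914] [ 0.07768894  0.87202396 -0.85136079]
```

View pics/w2.png

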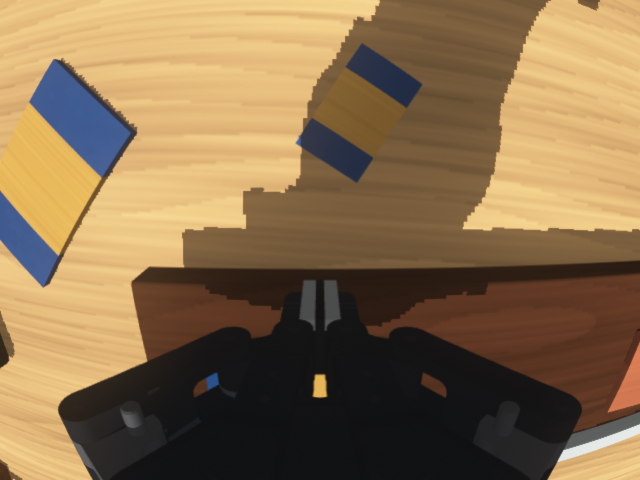

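{"api": "play_rows", "payload": {
  "steps": [
    [[0.6,0.04,0.1],[0,0,0],0],
    [[1.2,0.08,0.1],[0,0,0],0],
    [[1.7,0.11,0.1],[0,0,0],0],
    [[2.1,0.14,0.1],[0,0,0],0],
    [[2.5,0.16,0.1],[0,0,0],0]
  ]
}}

```text
time: 4.5
eef_pos: [0.4802, -0.11, 0.0627]
orientation: [3.141, -0.002, -3.077]
wrist_force: [-3.1, -0.6, 2.1]
grip_width: 0.0003
```

{"api": "play_rows", "payload": {
  "steps": [
    [[0.3,0.02,0],[0,0,0],0],
    [[0.6,0.04,0],[0,0,0],0],
    [[0.9,0.06,0],[0,0,0],0],
    [[1.2,0.08,0],[0,0,0],0],
    [[1.4,0.09,0],[0,0,0],0]
  ]
}}

```text
time: 5.0
eef_pos: [0.4945, -0.1092, 0.0627]
orientation: [3.142, -0.001, -3.077]
wrist_force: [-6.5, -1.8, 3.0]
grip_width: 0.0002
```

Contact; forces rise. Keep nudging to a firm seat.

{"api": "play_rows", "payload": {
  "steps": [
    [[0.15,0.01,0],[0,0,0],0],
    [[0.3,0.02,0],[0,0,0],0],
    [[0.4,0.03,0],[0,0,0],0]
  ]
}}

```text
time: 5.3
eef_pos: [0.4948, -0.1093, 0.0625]
orientation: [3.141, -0.007, -3.077]
wrist_force: [-12.6, -2.8, 9.1]
grip_width: 0.0001
```

{"api": "play_rows", "payload": {
  "steps": [
    [[0.1,0.01,0],[0,0,0],0],
    [[0.2,0.01,0],[0,0,0],0],
    [[0.2,0.01,0],[0,0,0],0]
  ]
}}

```text
time: 5.6
eef_pos: [0.495, -0.1093, 0.0624]
orientation: [3.141, -0.01, -3.078]
wrist_force: [-16.2, -2.5, 11.9]
grip_width: -0.0001
```

```bash
python3 - <<'E'
from h import *
im=get_image('top');save('t2',im);np.savez('t2.npz',**im)
s=read_state();print(s['eef_pos'],s['wrist_force'])
cv2.imwrite('pics/t2c.png',cv2.resize(im['color'][200:320,230:430,::-1],None,fx=4,fy=4,interpolation=cv2.INTER_CUBIC))
E
```

```text
[ 0.49499819 -0.10929636  0.06240457] [-16.21065825  -2.20331722  11.25512385]
```

View pics/t2c.png

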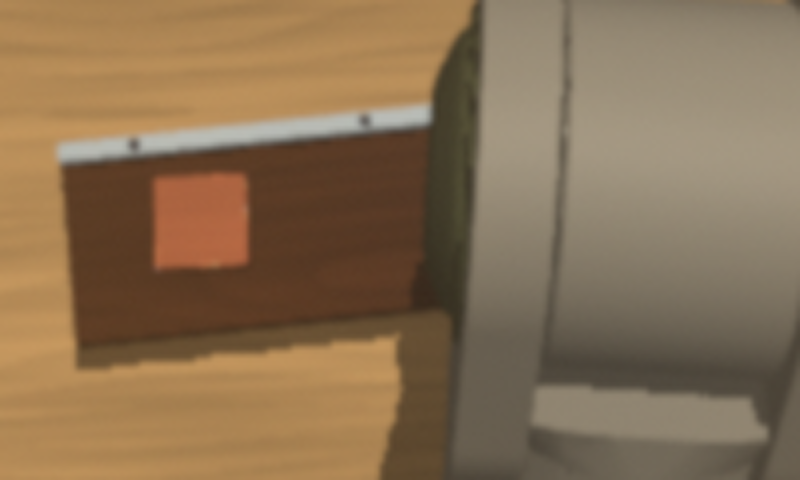

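{"api": "play_rows", "payload": {
  "steps": [
    [[-1.5,-0.1,0],[0,0,0],0],
    [[-2,-0.1,3],[0,0,0],0],
    [[0,0,7.5],[0,0,0],0],
    [[4,0,12],[0,0,0],0],
    [[8.5,0.5,14],[0,0,0],0]
  ]
}}

```text
time: 6.15
eef_pos: [0.5793, -0.1054, 0.2025]
orientation: [-3.141, 0.004, -3.078]
wrist_force: [1.7, -0.3, 0.5]
grip_width: 0.0001
```

{"api": "play_rows", "payload": {
  "steps": [
    [[3,0.5,0],[0,0,0],0],
    [[3,0.5,0],[0,0,0],0]
  ]
}}

```text
time: 6.35
eef_pos: [0.6132, -0.0979, 0.1998]
orientation: [-3.141, 0.007, -3.074]
wrist_force: [-0.8, -0.1, -0.7]
grip_width: -0.0002
```

```bash
python3 - <<'E'
from h import *
im=get_image('wrist');save('w3',im);np.savez('w3.npz',**im)
s=read_state();print(s['eef_pos'],s['wrist_force'],s['joint_positions'].round(2))
E
```

```text
[ 0.610084   -0.09863889  0.19876663] [-1.01891433  0.05480474 -0.25911914] [ 0.04  0.51  0.04  1.89 -0.03  0.74  1.73]
```

View pics/w3.png

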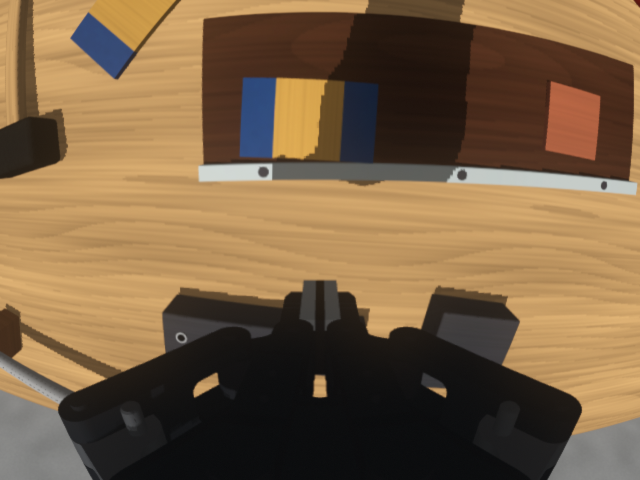

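```bash
python3 - <<'E'
import cv2
a=cv2.imread('pics/w3.png')[60:200,190:400]
cv2.imwrite('pics/w3c.png',cv2.resize(a,None,fx=3.8,fy=3.8,interpolation=cv2.INTER_CUBIC))
E
```

```text
(no output)
```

View pics/w3c.png

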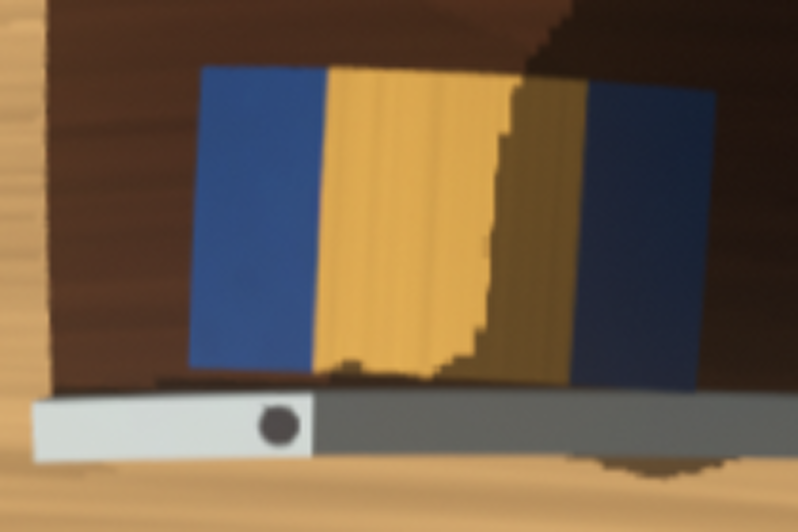

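```bash
cat >> h.py <<'E'
def yawof(a,b): d=b-a; return float(np.arctan2(-d[0],d[1]))
E
python3 - <<'E'
from h import *
im=dict(np.load('w3.npz'));R=cv2.Rodrigues(im['rvec'])[0];print('cam',-R.T@im['tvec'].ravel())
f=lambda x,y,z:fish(im,(190+x/3.8-.4,60+y/3.8-.4),z)
fe=[f(33,403,.072),f(315,393,.072),f(795,393,.072)]
fo=[f(36,462,.072),f(315,457,.072),f(795,457,.072)]
far=[f(190,368,.066),f(694,390,.066)];nr=[f(203,67,.066),f(716,92,.066)]
mid=[f(313,374,.066),f(327,68,.066)]
for n,q in dict(fin=fe,fout=fo,far=far,near=nr,bb=mid).items():
    print(n,[p[:2].round(1) for p in q],yawof(q[0],q[-1]))
print('holes',f(279,426,.072)); print('ledge end',f(47,100,.06),f(53,385,.06))
h=[fish(im,p,.072) for p in [(263.2,172),(462,174.5),(604,185)]];print(h,yawof(h[0],h[-1]))
E
```

```text
cam [ 0.54598656 -0.10130356  0.34166468]
fin [array([ 574.3, -190.5]), array([ 570.2, -133.9]), array([563.5, -41.8])] 0.07257124856029769
fout [array([ 586.1, -189.7]), array([ 582.6, -133.3]), array([576. , -40.5])] 0.06777512727537739
far [array([ 566.9, -159.8]), array([565.1, -60.7])] 0.01775427976590597
near [array([ 507. , -160.4]), array([506., -61.])] 0.009393751120525125
bb [array([ 567. , -135.2]), array([ 506.7, -136. ])] 1.5841553196793174
holes [ 576.96032119 -140.615313     72.        ]
ledge end [ 512.8297279  -193.98037246   60.        ] [ 571.73596726 -190.14121509   60.        ]
[array([ 577.17150324, -140.47342537,   72.        ]), array([567.01173201,   9.1669701 ,  72.        ]), array([557.52291214, 159.08855685,  72.        ])] 0.06549725086287998
```

{"api": "play_rows", "payload": {
  "steps": [
    [[-4.5,-1.5,0],[0,0,0],0],
    [[-9,-3,0],[0,0,0],0],
    [[-13,-4,-2],[0,0,0],0],
    [[-14,-4.2,-6.5],[0,0,0],0],
    [[-14,-4.2,-11],[0,0,0],0]
  ]
}}

```text
time: 6.9
eef_pos: [0.4652, -0.1426, 0.0888]
orientation: [-3.141, 0.002, -3.079]
wrist_force: [1.9, 0.2, -0.6]
grip_width: -0.0002
```

{"api": "play_rows", "payload": {
  "steps": [
    [[0,0,-0.5],[0,0,0],0],
    [[0,0,-0.8],[0,0,0],0],
    [[0,0,-0.8],[0,0,0],0]
  ]
}}

```text
time: 7.2
eef_pos: [0.4684, -0.1416, 0.0816]
orientation: [-3.141, 0.001, -3.076]
wrist_force: [0.3, -0.4, 0.5]
grip_width: -0.0001
```

{"api": "play_rows", "payload": {
  "steps": [
    [[0,0,-0.7],[0,0,0],0],
    [[0,0,-1.4],[0,0,0],0],
    [[0.5,0.03,-1.75],[0,0,0],0],
    [[1,0.06,-1.85],[0,0,0],0],
    [[1.5,0.1,-1.85],[0,0,0],0]
  ]
}}

```text
time: 7.7
eef_pos: [0.4836, -0.1404, 0.062]
orientation: [3.142, 0.0, -3.076]
wrist_force: [-1.3, -0.2, -0.2]
grip_width: 0.0001
```

{"api": "play_rows", "payload": {
  "steps": [
    [[0.3,0.02,0],[0,0,0],0],
    [[0.6,0.04,0],[0,0,0],0],
    [[0.9,0.06,0],[0,0,0],0],
    [[1.2,0.08,0],[0,0,0],0],
    [[1.3,0.09,0],[0,0,0],0]
  ]
}}

```text
time: 8.2
eef_pos: [0.4956, -0.1397, 0.0621]
orientation: [-3.142, -0.001, -3.077]
wrist_force: [-2.8, -1.5, 1.8]
grip_width: -0.0002
```

{"api": "play_rows", "payload": {
  "steps": [
    [[0.15,0.01,0.03],[0,0,0],0],
    [[0.3,0.02,0.03],[0,0,0],0],
    [[0.4,0.03,0.03],[0,0,0],0],
    [[0.5,0.03,0.03],[0,0,0],0]
  ]
}}

```text
time: 8.6
eef_pos: [0.499, -0.1395, 0.0622]
orientation: [3.141, -0.003, -3.077]
wrist_force: [-7.3, -1.1, 4.0]
grip_width: 0.0002
```

{"api": "play_rows", "payload": {
  "steps": [
    [[0.1,0.01,0],[0,0,0],0],
    [[0.2,0.01,0],[0,0,0],0],
    [[0.3,0.02,0],[0,0,0],0]
  ]
}}

```text
time: 8.9
eef_pos: [0.4992, -0.1394, 0.0621]
orientation: [3.141, -0.008, -3.078]
wrist_force: [-14.0, -3.3, 9.6]
grip_width: -0.0001
```

{"api": "play_rows", "payload": {
  "steps": [
    [[-0.3,-0.02,0],[0,0,0],0],
    [[-0.6,-0.04,0],[0,0,0],0],
    [[-1.5,-0.1,0],[0,0,0],0],
    [[-2,-0.1,3],[0,0,0],0],
    [[-1,0,7.5],[0,0,0],0]
  ]
}}

```text
time: 9.4
eef_pos: [0.4906, -0.1388, 0.1362]
orientation: [3.14, -0.006, -3.077]
wrist_force: [0.7, 0.1, -0.1]
grip_width: -0.0001
```

{"api": "play_rows", "payload": {
  "steps": [
    [[3,1,4],[0,0,0],0],
    [[7.5,2.5,6],[0,0,0],0],
    [[12,4,6],[0,0,0],0],
    [[12,4,6],[0,0,0],0]
  ]
}}

```text
time: 9.8
eef_pos: [0.6204, -0.0952, 0.1986]
orientation: [3.141, 0.008, -3.071]
wrist_force: [-0.4, 0.1, 0.6]
grip_width: 0.0003
```

```bash
python3 - <<'E'
from h import *
im=get_image('wrist');save('w4',im);np.savez('w4.npz',**im)
cv2.imwrite('pics/w4c.png',cv2.resize(im['color'][60:200,190:400,::-1],None,fx=3.8,fy=3.8,interpolation=cv2.INTER_CUBIC))
s=read_state();print(s['eef_pos'],s['wrist_force'])
E
```

```text
[ 0.61661751 -0.09693913  0.19752023] [-1.30417042  0.58846275 -0.15569301]
```

View pics/w4c.png

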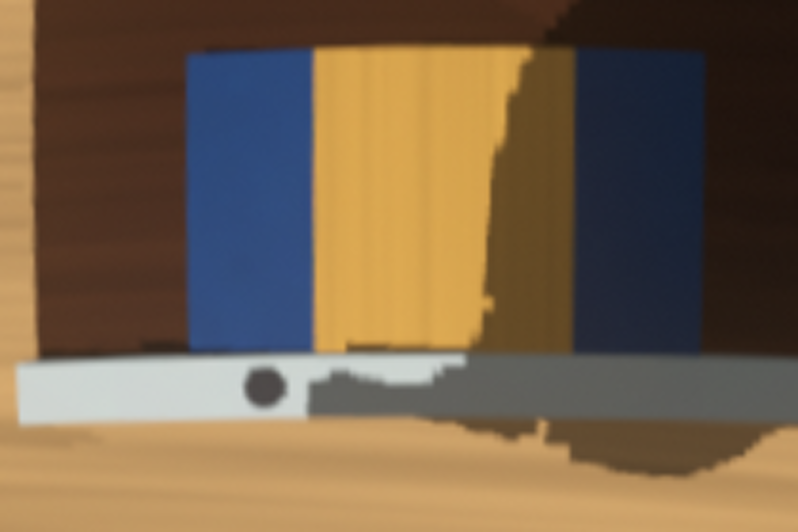

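```bash
python3 - <<'E'
from h import *
im=dict(np.load('w4.npz'))
f=lambda x,y,z:fish(im,(190+x/3.8-.4,60+y/3.8-.4),z)
near=[f(187,54,.066),f(704,53,.066)];lead=[near[0],f(190,350,.066)];trail=[near[1],f(702,353,.066)]
bb=[f(313,47,.066),f(313,350,.066)]
end=[f(36,60,.06),f(39,355,.06)]; fe=[f(17,367,.072),f(315,354,.072),f(795,357,.072)]
for n,q in dict(near=near,lead=lead,trail=trail,bb=bb,end=end,fe=fe).items(): print(n,[p[:2].round(1) for p in q],round(yawof(q[0],q[-1]),4))
y=.067;Y=np.array([-np.sin(y),np.cos(y)]);
for n,q in dict(lead=lead,trail=trail,bb=bb,end=end,fe=fe[:1]).items(): print(n,[(p[:2]@Y).round(1) for p in q])
h=[fish(im,(190+265/3.8-.4,60+387/3.8-.4),.072)];print(h, h[0][:2]@Y)
E
```

```text
near [array([ 512. , -160.9]), array([505.9, -61.4])] 0.0617
lead [array([ 512. , -160.9]), array([ 570.7, -156.9])] -1.5034
trail [array([505.9, -61.4]), array([564.8, -57.2])] -1.4992
bb [array([ 510.1, -136.2]), array([ 569.6, -132.5])] -1.5084
end [array([ 512.1, -193.8]), array([ 573. , -190.1])] -1.5098
fe [array([ 574.6, -190.8]), array([ 570. , -131.4]), array([563.6, -39.9])] 0.0731
lead [np.float64(-194.8), np.float64(-194.8)]
trail [np.float64(-95.1), np.float64(-94.8)]
bb [np.float64(-170.1), np.float64(-170.4)]
end [np.float64(-227.7), np.float64(-228.0)]
fe [np.float64(-228.8)]
[array([ 576.78137964, -140.67881441,   72.        ])] -178.97862541759324
```

{"api": "play_rows", "payload": {
  "steps": [
    [[-3,2.5,0],[0,0,0],0],
    [[-6,5,-1],[0,0,0],0],
    [[-8.4,7.2,-4],[0,0,0],0],
    [[-8.4,7.2,-8.5],[0,0,0],0],
    [[-8.4,7.2,-12],[0,0,0],0]
  ]
}}

```text
time: 10.35
eef_pos: [0.528, -0.0267, 0.0764]
orientation: [3.141, 0.0, -3.075]
wrist_force: [1.1, -0.6, 0.0]
grip_width: 0.0002
```

{"api": "play_rows", "payload": {
  "steps": [
    [[0,0,0],[0,0,0],0],
    [[0,0,0],[0,0,0],0],
    [[0,0,0],[0,0,0],0]
  ]
}}

```text
time: 10.65
eef_pos: [0.5305, -0.0276, 0.0789]
orientation: [-3.141, 0.002, -3.077]
wrist_force: [-0.1, 0.9, 0.0]
grip_width: 0.0002
```

{"api": "play_rows", "payload": {
  "steps": [
    [[0.3,0,-0.5],[0,0,0],0],
    [[0.3,0,-1.1],[0,0,0],0],
    [[0.3,0,-1.5],[0,0,0],0],
    [[0.3,0,-1.6],[0,0,0],0],
    [[0.3,0,-1.6],[0,0,0],0]
  ]
}}

```text
time: 11.15
eef_pos: [0.5327, -0.027, 0.0612]
orientation: [3.142, -0.0, -3.076]
wrist_force: [0.2, 0.5, 0.5]
grip_width: -0.0002
```

{"api": "play_rows", "payload": {
  "steps": [
    [[0.02,-0.3,0],[0,0,0],0],
    [[0.04,-0.6,0],[0,0,0],0],
    [[0.06,-0.9,0],[0,0,0],0],
    [[0.08,-1.2,0],[0,0,0],0],
    [[0.1,-1.5,0],[0,0,0],0]
  ]
}}

```text
time: 11.65
eef_pos: [0.5339, -0.0425, 0.0615]
orientation: [-3.142, 0.0, -3.077]
wrist_force: [0.3, 0.1, 0.4]
grip_width: -0.0
```

{"api": "play_rows", "payload": {
  "steps": [
    [[0.02,-0.3,0],[0,0,0],0],
    [[0.04,-0.6,0],[0,0,0],0],
    [[0.06,-0.9,0],[0,0,0],0],
    [[0.08,-1.2,0],[0,0,0],0],
    [[0.1,-1.5,0],[0,0,0],0]
  ]
}}

```text
time: 12.15
eef_pos: [0.5349, -0.0569, 0.0614]
orientation: [3.141, -0.0, -3.076]
wrist_force: [-0.3, 0.8, 0.1]
grip_width: -0.0003
```

{"api": "play_rows", "payload": {
  "steps": [
    [[0.02,-0.3,0.1],[0,0,0],0],
    [[0.04,-0.6,0.1],[0,0,0],0],
    [[0.06,-0.9,0.1],[0,0,0],0],
    [[0.07,-1.1,0.1],[0,0,0],0]
  ]
}}

```text
time: 12.55
eef_pos: [0.5356, -0.0682, 0.0624]
orientation: [3.141, 0.0, -3.076]
wrist_force: [-0.3, 1.6, 0.9]
grip_width: 0.0001
```

```bash
python3 - <<'E'
from h import *
im=get_image('wrist');save('w5',im);np.savez('w5.npz',**im)
s=read_state();print(s['eef_pos'],s['wrist_force'])
E
```

```text
[ 0.53560461 -0.0685437   0.06245566] [-0.52812588  1.75617091 -0.26240444]
```

View pics/w5.png

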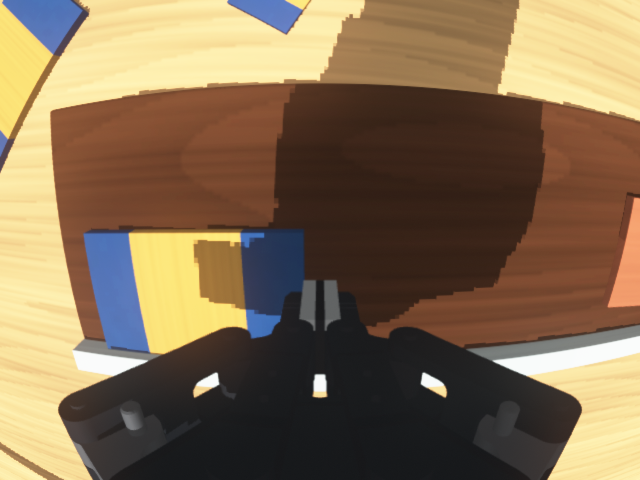

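```bash
cat > m.py <<'E'
from h import *
def rep(file,lead,bb,trail,ends):
    im=dict(np.load(file));y=.067;Y=np.array([-np.sin(y),np.cos(y)])
    l,b,t=[fish(im,p,.066) for p in (lead,bb,trail)];e=[fish(im,p,.06) for p in ends]
    print('lead',l[:2]@Y,'bb',b[:2]@Y,'trail',t[:2]@Y,t[:2],'near yaw',yawof(l,t),'end',[p[:2]@Y for p in e])
E
python3 - <<'E'
from m import *
rep('w5.npz',(86,232),(131,231.5),(303.5,231.5),[(52,111),(66,250),(84,335)])
E
```

```text
lead -206.94497315915604 bb -182.42133487726835 trail -108.87711102554847 [506.52325191 -75.13401324] near yaw 0.06391117292199337 end [np.float64(-226.2595453397255), np.float64(-226.33424387823231), np.float64(-227.58742606903795)]
```

{"api": "play_rows", "payload": {
  "steps": [
    [[0.03,-0.4,0],[0,0,0],0],
    [[0.05,-0.8,0],[0,0,0],0],
    [[0.08,-1.2,0],[0,0,0],0],
    [[0.11,-1.6,0],[0,0,0],0],
    [[0.13,-2,0],[0,0,0],0]
  ]
}}

```text
time: 13.1
eef_pos: [0.5369, -0.0884, 0.0624]
orientation: [3.142, 0.0, -3.076]
wrist_force: [0.1, 3.2, 1.9]
grip_width: -0.0002
```

{"api": "play_rows", "payload": {
  "steps": [
    [[0.03,-0.4,0],[0,0,0],0],
    [[0.05,-0.8,0],[0,0,0],0],
    [[0.08,-1.2,0],[0,0,0],0],
    [[0.11,-1.6,0],[0,0,0],0],
    [[0.12,-1.8,0],[0,0,0],0]
  ]
}}

```text
time: 13.6
eef_pos: [0.5381, -0.1066, 0.0624]
orientation: [-3.141, 0.0, -3.077]
wrist_force: [0.2, 3.4, 2.7]
grip_width: -0.0001
```

```bash
python3 - <<'E'
from h import *
im=get_image('wrist');save('w6',im);np.savez('w6.npz',**im)
s=read_state();print(s['eef_pos'],s['wrist_force'])
E
```

```text
[ 0.53811611 -0.10683048  0.06241538] [0.35033554 2.69861899 1.18080302]
```

View pics/w6.png

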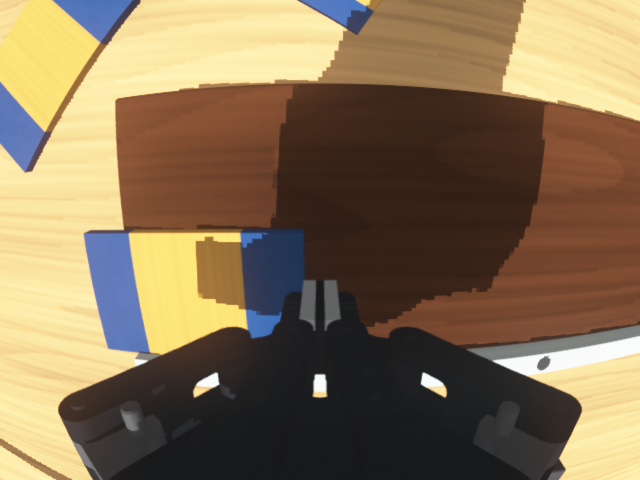

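```bash
python3 - <<'E'
from m import *
rep('w6.npz',(86,232),(131,231.5),(303.5,231.5),[(117,101),(119.5,165),(123.7,226)])
im=dict(np.load('w6.npz'))
cv2.imwrite('pics/w6c.png',cv2.resize(im['color'][210:380,70:270,::-1],None,fx=3.5,fy=3.5,interpolation=cv2.INTER_CUBIC))
E
```

```text
lead -245.4076524542027 bb -220.8816024366146 trail -147.3438237806926 [ 509.01974667 -113.51971044] near yaw 0.06355877363404938 end [np.float64(-226.78182571666562), np.float64(-226.87962818208706), np.float64(-227.8410075268649)]
```

View pics/w6c.png

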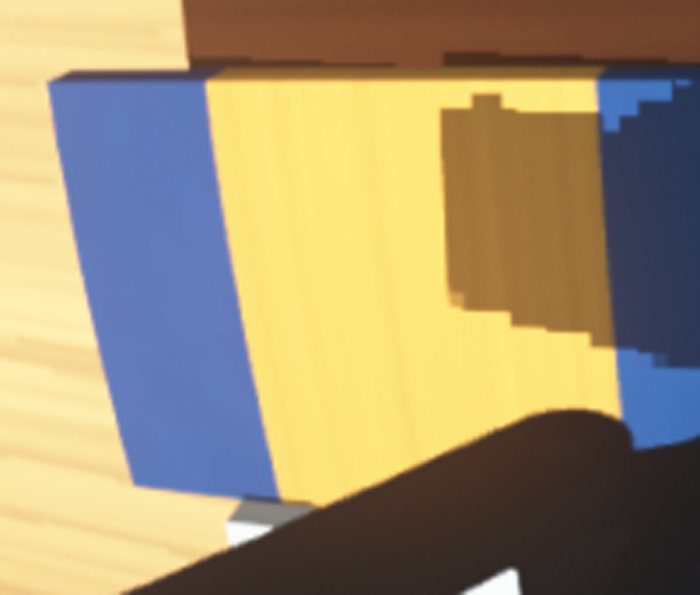

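{"api": "play_rows", "payload": {
  "steps": [
    [[0.02,-0.3,0],[0,0,0],0],
    [[0.03,-0.5,0],[0,0,0],0],
    [[0.04,-0.65,0],[0,0,0],0],
    [[0.05,-0.75,0],[0,0,0],0],
    [[0.05,-0.75,0],[0,0,0],0]
  ]
}}

```text
time: 14.15
eef_pos: [0.5386, -0.1138, 0.0624]
orientation: [-3.141, 0.0, -3.077]
wrist_force: [-0.3, 1.8, 2.4]
grip_width: 0.0003
```

```bash
python3 - <<'E'
from m import *
im=get_image('wrist');np.savez('w7.npz',**im)
cv2.imwrite('pics/w7c.png',cv2.resize(im['color'][190:380,70:320,::-1],None,fx=3.1,fy=3.1,interpolation=cv2.INTER_CUBIC))
s=read_state();print(s['eef_pos'],s['wrist_force'])
E
```

```text
[ 0.53857231 -0.11379354  0.06237451] [0.18843015 1.44962641 1.58032293]
```

View pics/w7c.png

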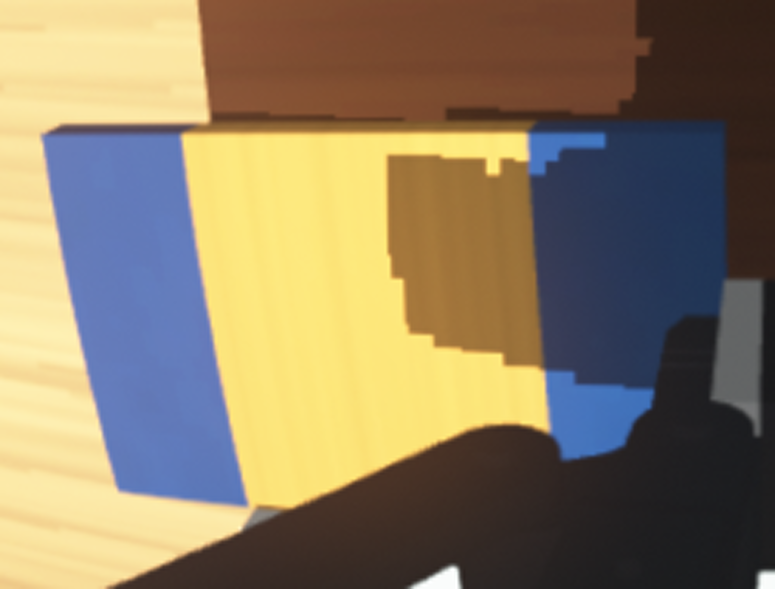

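{"api": "play_rows", "payload": {
  "steps": [
    [[-0.02,0.3,0],[0,0,0],0],
    [[-0.05,0.8,0],[0,0,0],0],
    [[-0.1,2,0.5],[0,0,0],0],
    [[0,2.5,4],[0,0,0],0],
    [[0.5,1.5,8.5],[0,0,0],0]
  ]
}}

```text
time: 14.7
eef_pos: [0.5421, -0.0951, 0.1469]
orientation: [3.14, -0.005, -3.072]
wrist_force: [0.9, -0.2, -0.0]
grip_width: 0.0001
```

{"api": "play_rows", "payload": {
  "steps": [
    [[3.5,-3,2],[0,0,0],0],
    [[6.5,-6.5,3],[0,0,0],0],
    [[8,-10.5,3],[0,0,0],0],
    [[8,-11,3],[0,0,0],0],
    [[8,-11,3],[0,0,0],0]
  ]
}}

```text
time: 15.2
eef_pos: [0.6232, -0.2092, 0.1772]
orientation: [-3.142, -0.001, -3.078]
wrist_force: [0.4, 0.5, -0.7]
grip_width: 0.0001
```

```bash
python3 - <<'E'
from m import *
im=get_image('wrist');np.savez('w8.npz',**im);save('w8',im)
s=read_state();print(s['eef_pos'],s['wrist_force'])
R=cv2.Rodrigues(im['rvec'])[0];print('cam',-R.T@im['tvec'].ravel())
E
```

```text
[ 0.62299949 -0.20748351  0.17711593] [-0.18482924 -0.49116997  0.46345399]
cam [ 0.55696609 -0.21221084  0.31954924]
```

View pics/w8.png

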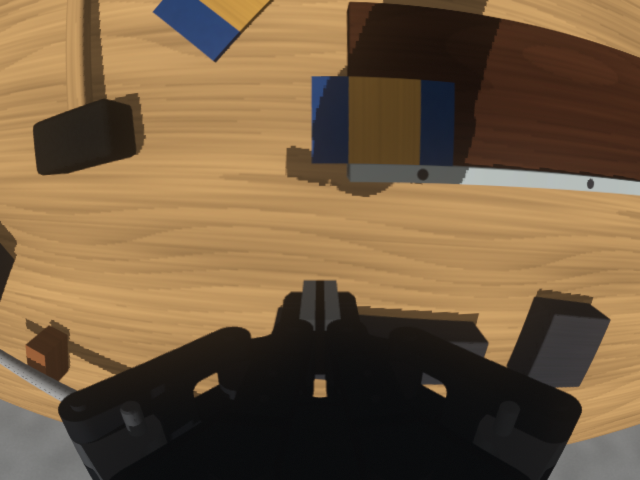

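```bash
python3 - <<'E'
from m import *
im=dict(np.load('w8.npz'))
a=np.clip(im['color'][0:200,290:480,::-1].astype(float)*1.7,0,255).astype(np.uint8)[50:195]
cv2.imwrite('pics/w8c.png',cv2.resize(a,None,fx=4,fy=4,interpolation=cv2.INTER_CUBIC))
E
```

```text
(no output)
```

View pics/w8c.png

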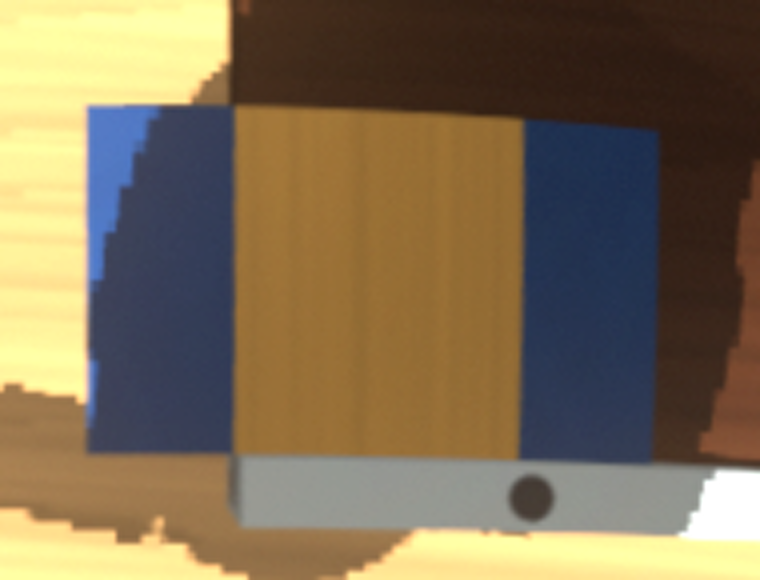

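```bash
python3 - <<'E'
from m import *
im=dict(np.load('w8.npz'))
g=im['color'].astype(float)
for r in [45,55,65,72]: print(r,'ledge',g[r,343:354].sum(1).astype(int))
for r in [85,110,135,155]: print(r,'bb R-B',(g[r,343:354,0]-g[r,343:354,2]).astype(int))
f=lambda x,y,z:fish(im,(290+x/4-.4,50+y/4-.4),z)
yaw=.067;Y=np.array([-np.sin(yaw),np.cos(yaw)])
for n,p in dict(bb1=(234.5,110,.066),bb2=(234,445,.066),e1=(232,20,.06),e2=(232,95,.06),fe1=(235,457,.072),fe2=(239,525,.072),lead1=(88,108,.066),lead2=(88,450,.066),tr1=(659,130,.066),tr2=(652,460,.066)).items():
    w=f(*p);print(n,w[:2].round(1),(w[:2]@Y).round(1))
a=f(88,106,.066);b=f(659,129,.066);print('near yaw',yawof(a,b)); a=f(88,452,.066);b=f(652,462,.066);print('far',yawof(a,b))
a=f(237,456,.072);b=f(755,468,.072);print('fence yaw',yawof(a,b),a,b)
E
```

```text
45 ledge [427 426 422 372 194 105 119 138 148 150 150]
55 ledge [455 455 448 396 249 112  90  90  92  90  90]
65 ledge [429 399 353 310 205  98  83  85  87  84  87]
72 ledge [195 196 193 178 123  85  80  85  87  87  86]
85 bb R-B [-19 -19 -19 -20 -17   9  48  60  61  60  60]
110 bb R-B [-22 -22 -22 -22 -17  10  46  58  59  57  57]
135 bb R-B [-21 -22 -21 -21 -18   9  49  57  58  56  56]
155 bb R-B [-18 -19 -18 -19 -11  26  49  56  57  56  56]
bb1 [ 515.7 -195.5] -229.6
bb2 [ 573.2 -191.7] -229.6
e1 [ 498.5 -196.5] -229.4
e2 [ 512.1 -195.7] -229.5
fe1 [ 574.8 -191.9] -229.9
fe2 [ 586.2 -190.3] -229.2
lead1 [ 517.1 -220. ] -254.1
lead2 [ 575.7 -216.4] -254.5
tr1 [ 509.9 -120.6] -154.5
tr2 [ 569.  -116.8] -154.6
near yaw 0.07015852320418342
far 0.0669472814351476
fence yaw 0.07233757514783655 [ 574.59850241 -191.53746163   72.        ] [567.89575924 -99.03991976  72.        ]
```

{"api": "play_rows", "payload": {
  "steps": [
    [[-2.5,4,0],[0,0,0],0],
    [[-5,8,0],[0,0,0],0],
    [[-8,12,-1],[0,0,0],0],
    [[-8.6,12.8,-5],[0,0,0],0],
    [[-8.6,12.8,-9.7],[0,0,0],0]
  ]
}}

```text
time: 15.75
eef_pos: [0.5368, -0.0758, 0.0816]
orientation: [3.14, 0.003, -3.07]
wrist_force: [1.8, -0.7, -1.0]
grip_width: 0.0
```

{"api": "play_rows", "payload": {
  "steps": [
    [[0,0,0],[0,0,0],0],
    [[0,0,0],[0,0,0],0],
    [[0,0,0],[0,0,0],0]
  ]
}}

```text
time: 16.05
eef_pos: [0.5385, -0.0804, 0.0823]
orientation: [-3.141, 0.002, -3.076]
wrist_force: [0.3, 0.5, 0.4]
grip_width: 0.0002
```

{"api": "play_rows", "payload": {
  "steps": [
    [[-0.2,0,-0.6],[0,0,0],0],
    [[-0.2,0,-1.3],[0,0,0],0],
    [[-0.2,0,-1.8],[0,0,0],0],
    [[-0.2,-0.2,-1.9],[0,0,0],0],
    [[-0.2,-0.4,-1.9],[0,0,0],0]
  ]
}}

```text
time: 16.55
eef_pos: [0.5354, -0.0848, 0.0611]
orientation: [3.142, -0.0, -3.076]
wrist_force: [0.4, 1.6, 0.5]
grip_width: 0.0002
```

{"api": "play_rows", "payload": {
  "steps": [
    [[0.03,-0.6,0],[0,0,0],0],
    [[0.07,-1.2,0],[0,0,0],0],
    [[0.13,-1.8,0],[0,0,0],0],
    [[0.16,-2.2,0],[0,0,0],0],
    [[0.18,-2.5,0],[0,0,0],0]
  ]
}}

```text
time: 17.05
eef_pos: [0.5374, -0.1103, 0.0615]
orientation: [-3.141, 0.0, -3.077]
wrist_force: [-0.2, -0.0, 0.7]
grip_width: 0.0002
```

{"api": "play_rows", "payload": {
  "steps": [
    [[0.01,-0.15,0],[0,0,0],0],
    [[0.02,-0.3,0],[0,0,0],0],
    [[0.02,-0.4,0],[0,0,0],0],
    [[0.02,-0.4,0],[0,0,0],0],
    [[0.02,-0.4,0],[0,0,0],0]
  ]
}}

```text
time: 17.55
eef_pos: [0.5376, -0.1134, 0.0614]
orientation: [3.142, 0.0, -3.076]
wrist_force: [0.2, 0.6, 0.4]
grip_width: -0.0001
```

{"api": "play_rows", "payload": {
  "steps": [
    [[0.01,-0.1,0],[0,0,0],0],
    [[0.02,-0.2,0],[0,0,0],0],
    [[0.02,-0.25,0],[0,0,0],0],
    [[0.02,-0.25,0],[0,0,0],0]
  ]
}}

```text
time: 17.95
eef_pos: [0.5377, -0.1159, 0.0614]
orientation: [3.141, -0.0, -3.076]
wrist_force: [-0.6, 1.5, -0.9]
grip_width: -0.0001
```

Retract and inspect.

{"api": "play_rows", "payload": {
  "steps": [
    [[-0.02,0.3,0],[0,0,0],0],
    [[-0.05,0.8,0],[0,0,0],0],
    [[-0.1,2,0.5],[0,0,0],0],
    [[0,2.5,4],[0,0,0],0],
    [[0.5,1.5,8.5],[0,0,0],0]
  ]
}}

```text
time: 18.45
eef_pos: [0.5413, -0.0976, 0.146]
orientation: [3.14, -0.005, -3.072]
wrist_force: [1.9, -0.7, 0.1]
grip_width: 0.0003
```

{"api": "play_rows", "payload": {
  "steps": [
    [[3.5,-3,2],[0,0,0],0],
    [[6.5,-6,3],[0,0,0],0],
    [[8.5,-9.5,3],[0,0,0],0],
    [[8.5,-9.5,3],[0,0,0],0],
    [[8.5,-9.5,3],[0,0,0],0]
  ]
}}

```text
time: 18.95
eef_pos: [0.6275, -0.1958, 0.1762]
orientation: [3.141, -0.001, -3.077]
wrist_force: [-0.1, 0.9, 0.0]
grip_width: -0.0001
```

```bash
python3 - <<'E'
from m import *
im=get_image('wrist');np.savez('w9.npz',**im);save('w9',im)
s=read_state();print(s['eef_pos'],s['wrist_force'])
R=cv2.Rodrigues(im['rvec'])[0];print('cam',-R.T@im['tvec'].ravel())
a=np.clip(im['color'][50:195,280:480,::-1].astype(float)*1.7,0,255).astype(np.uint8)
cv2.imwrite('pics/w9c.png',cv2.resize(a,None,fx=4,fy=4,interpolation=cv2.INTER_CUBIC))
E
```

```text
[ 0.62719029 -0.19465288  0.17611724] [-0.17737291  0.44552963 -0.62075767]
cam [ 0.56132794 -0.19892099  0.31853394]
```

View pics/w9c.png

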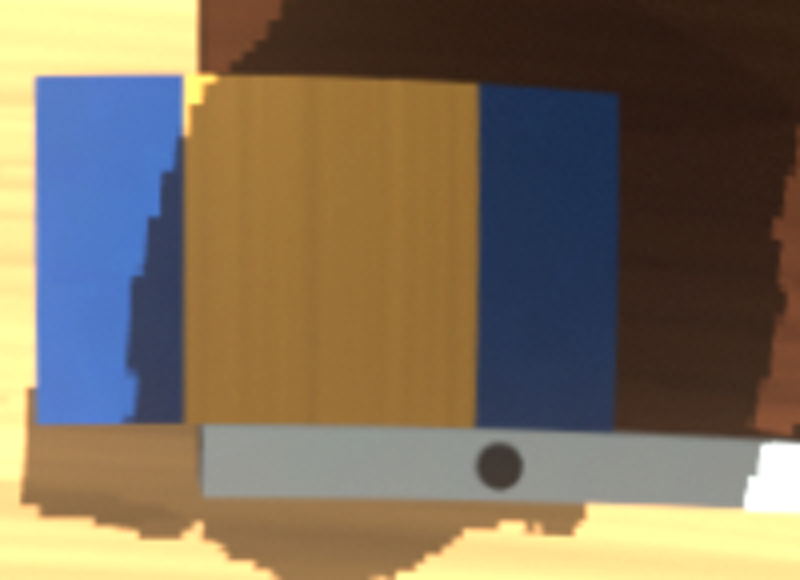

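```bash
python3 - <<'E'
from m import *
im=dict(np.load('w9.npz'))
f=lambda x,y,z:fish(im,(280+x/4-.4,50+y/4-.4),z)
print('near',yawof(f(36,76,.066),f(619,94,.066)),'far',yawof(f(36,424,.066),f(612,431,.066)),'fence',yawof(f(203,425,.072),f(740,436,.072)),'outer',yawof(f(203,497,.072),f(740,507,.072)))
for y in [76,424]: print('overhang', [ (f(184,y,.066)-f(36,y,.066))[:2].round(1)])
print('lead',yawof(f(36,76,.066),f(36,424,.066))+np.pi/2,'end',yawof(f(200,5,.06),f(200,70,.06))+np.pi/2)
yaw=.068;Y=np.array([-np.sin(yaw),np.cos(yaw)]);X=np.array([np.cos(yaw),np.sin(yaw)])
print('bb-end',[(f(184,y,.066)-f(200,40,.06))[:2]@Y for y in (80,420)])
print('gap',[(f(x,425,.072)[:2]@X-f(x,y,.066)[:2]@X) for x,y in ((205,426),)], (f(600,433,.072)-f(600,430,.066))[:2]@X)
t=get_image('top');save('t9',t);cv2.imwrite('pics/t9c.png',cv2.resize(t['color'][190:340,150:480,::-1],None,fx=2.4,fy=2.4,interpolation=cv2.INTER_CUBIC))
E
```

```text
near 0.06573738008237351 far 0.06734042310186286 fence 0.07325912534038846 outer 0.0683772552314983
overhang [array([-1.3, 24.7])]
overhang [array([-1.5, 25. ])]
lead 0.05949602221678507 end 0.06234630591179302
bb-end [np.float64(-2.8779184424156483), np.float64(-3.091421293239218)]
gap [np.float64(-0.5055665431701755)] 0.1890576817476398
```

View pics/t9c.png

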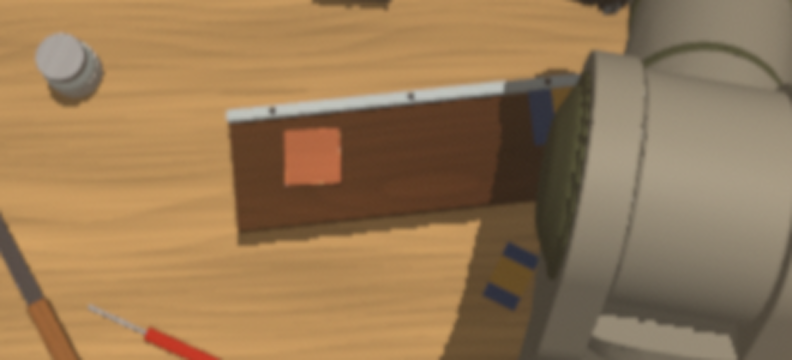

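```bash
python3 -c "
from rig import *
print(close_job())"
```

```text
the job is handed in; nothing more can be done
None
```

I pushed the middle-sized blank flush to the fence with the closed fingertips and slid it about 6 cm along the ledge, away from the copper square. It stopped with the whole blue band past the ledge's end. I then backed the hand off to about 11 cm above it and handed the job in at roughly 19 s of robot time.

**First push:** this left the blank askew, with about 5 mm of gap at its leading end. A second push nearer that end closed the gap before I began sliding.

**Overhang:** the first slide stopped with the band edge about level with the ledge's end. The wrist views disagreed there by 2–3 mm, so I used the near-overhead view and nudged the blank about 2 mm more. The last near-overhead wrist picture puts the inner edge of the band 2.5–3 mm past the ledge's end.

**Square to the fence:** the blank lies at 0.066–0.067 rad. The fence and ledge measure 0.062–0.073 rad depending on which edge is used, and any gap to the fence is within about 0.5 mm, which is as fine as I could measure.

**Copper square and the rest:** in the last top picture the copper square, jar, scriber and small blank look unmoved. The arm hid the right-hand side of that picture, so I did not recheck every bystander there. The highest wrist force I read was about 20 N, in the presses against the fence.

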